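# Crank the tray guide of the pot-filling bench snug and fold the handle away

### The job

Hold the tray of empty pots ready for filling: swing the folded handle of the handwheel up, crank the wheel clockwise until the sliding guide has pushed the tray home against the fence opposite and holds it snugly between the two without crushing its thin walls, then fold the handle back down flat on the wheel with the tray still held. Leave the other things on the bench where they are.

Things in the scene. Friction and masses are not known exactly. Their poses are not given: they have to be found in the camera images.
- wheel_axis (a point): Where the upright axis of the handwheel meets the wheel's flat top, 134 mm above the bench. The point does not turn with the wheel: its x axis lies along the roller bed, its y axis across it, pointing from the fence to the guide. Everything above the wheel is free of obstacles.
- wheel: Handwheel: aluminium disc, 170 mm across, on a grey gearbox; origin on its axis, 14 mm below its flat top. Clockwise from above drives the guide to the fence, 12 mm per rad; 4 to 7.5 rad are needed. Drag 0.48 N m (7 N at the handle), equal all round; it stays where left while the squeeze on the tray is below 40 N. Each 10 N of squeeze adds 0.12 N m (1.7 N at the handle).
- handle (a joint): Fold angle of the handle: 0 = folded, lying flat across the wheel over its centre; 1.571 = swung up, standing upright on the rim, against its stop. It starts folded. The pivot is stiff (0.07 N m) and stays at any angle. The handle folds only in the upright plane through its pivot and the wheel's axis.
- handle_hinge (a point): Middle of the handle's pivot pin, 70 mm out from the wheel's axis, 18 mm above the wheel's flat top, between two fork cheeks (29 mm over both, reaching 9 mm above the pin). The point's y axis is the pivot pin, which lies level and tangential to the wheel.
- handle_end (a point): Centre of the free end of the handle, 82 mm from the pivot. The handle is a round black grip, 21 mm across, from 19 to 81 mm from the pivot; it revolves freely about its own length. Folded, its middle line is 18 mm above the wheel's flat top and its end lies 12 mm beyond the wheel's axis.
- guide: Sliding guide: upright black plastic strip, 290 x 12 mm, 40 mm high, sprung (12 N/mm, 11 mm of give) on a carriage with two round rods and a rack, driven by the handwheel. Origin at the middle of the length of the face that looks at the tray, at the height of the roller tops; its y axis points away from the tray, back to the gearbox.
- fence: Fixed fence across the bed from the guide, the same kind of strip, 290 x 12 mm, 40 mm high. Origin at the middle of the length of the face that looks at the tray, at the height of the roller tops (55 mm above the bench); its y axis points to the tray and the guide. Where it is set along the bed's width varies.
- tray: Loose black moulded carry tray, about 270 mm square (trays differ by a few mm), walls 52 mm high and thin, with square pots in it, 0.6 to 1.1 kg, on the rollers between guide and fence, a little askew and clear of both. Origin at the middle of its underside, y axis across the bed. Snug means 10 N or more from both sides, best 15 to 35 N; over 50 N buckles its walls. Sliding it takes 3 to 10 N.
- pot: Loose empty square pot, 72 mm wide, 68 mm high, on the rollers beside the tray; origin under its middle. To be left alone.
- trowel: Trowel with wooden handle, lying beside the gearbox; to be left alone.
- dibber: Wooden dibber with T-handle, lying in front of the gearbox; to be left alone.
- sprayer: White spray bottle, 200 mm high; to be left alone.
- seed_jar: Glass jar, 100 mm high; to be left alone.
- clay_pot: Terracotta pot, 105 mm high; to be left alone.

How it is judged:
On the way, in this order (a step that is already met when the one before it is completed fails the run):
1. the handle is swung up (value of joint handle above 1.35 rad), for 0.2 s.
2. with the handle up, the tray is squeezed snugly between guide and fence (contact force between each of guide, fence and tray above 9 N and value of joint handle above 1.2 rad), for 0.2 s.
At the end, for the whole second after the job is handed in: The handle lies folded (below 0.13 rad), the tray is at rest, square to the fence within 0.035 rad and pressed by both guide and fence with at least 9 N each, and the robot touches nothing (value of joint handle below 0.13 rad and contact force between each of guide, fence and tray above 9 N and angle between the y axis of tray and the y axis of fence, either way round below 0.035 rad and linear speed of tray below 0.01 m/s).
It fails at once if the tray is crushed: guide or fence presses on it with more than 50 N (contact force between any of guide, fence and tray above 50 N).
It fails at once if the tray is tipped or lifted off the rollers (angle between tray's own z axis and vertical above 0.12 rad).
It fails at once if another thing on the bench is shifted by more than 30 mm (distance of any of pot, trowel, dibber, sprayer, seed_jar, clay_pot from where it was at the start of the episode above 0.03 m).
It also fails if it takes over 72 s, if anything falls off the work surface, if the arm or the gripper's body presses on something with over 40 N, if the wrist force passes 120 N, or if a joint passes its speed limit or range.

### The arm

A 6-joint arm with a two-finger parallel gripper is mounted at the origin on the work surface. World frame = base frame: x ahead of the robot, y to its left, z up, the work surface at z = 0. Lengths are in m, angles in rad, forces in N, time in s.
With the tool pointing down it reaches from about 0.4 to 0.825 m from the base axis. Payload 7 kg.
Tool frame: the origin (TCP) lies at the very end of the fingers, on their centre line; the grasp point (between the pads) lies 19 mm behind it; z points along the fingers, y is the line along which they close (so a half turn about z gives the same grasp; the last joint's range is limited). The gripper opens to 85 mm and grips with 20 to 120 N. Pads are 22 mm wide; open, the fingers measure 114 mm over their backs; the gripper's body (76 mm by 85 mm) begins 54 mm behind the grasp point. The pads swing forward as they close: fully open they stand 13 mm farther back than shut.
Start: joints at [1.402, 0.359, 0.012, 0, -1.224, -0.288], TCP at [0.298, 0.606, 0.231] pointing down, gripper open.
Joint ranges: [-3.07, 3.07], [-1.43, 2.12], [-1.02, 1.25], [-3.03, 1.67], [-3.05, -0], [-3.03, 3.03]. Speed limits (rad/s): [2.39, 2.39, 3.01, 3.14, 3.14, 3.14].

### API

Orientations are given as a rotation vector (axis times angle).
In Python, from bench import monitor, vision, env, nets gives the robot as it stands. The module is installed in compiled form; this text tells all that it offers.
- The arm moves only by the tool apply_moves, never from a script. Its argument "motion" is a list of rows, each a list of 7 numbers: the shift along the tool's x, y, z normalised to -1 to 1, where 1 is 0.2 m, then the turn, a rotation vector about the tool's x, y, z normalised to -1 to 1, where 1 is 2 pi rad, then the gripper's target within -1 to 1 (fully open at 1, half-way at 0, shut at -1). In form: [[tx, ty, tz, ax, ay, az, grip], ...]. A call has 1 to 5 rows; each row shifts and turns the commanded pose from where the row before left it, along the tool's axes as they then stand; what a row does not reach is not made up. A row lasts 1/12 s, in which the tool goes at most 41.7 mm and 7.16 degrees, less where a joint would pass 70% of its speed; a pose out of reach is approached as far as the arm can. A call with a number of a shift or a turn outside -1 to 1 is refused whole. A call with a gripper value outside its range is refused whole. The fingers move at their own pace and stop on an object; "squeeze" is the grip in N (left out, the last holds). Time passes only in rows, so rows that do not move let the fingers close. It gives the time, the measured TCP pose, the force, the opening and the grip force at its end, in the units of the state.
- monitor.sense(): the state, without advancing time (a new reading comes with each control period).
- vision.capture(name): name is "scene" or "top" or "wrist"; returns the picture (420x560x3 uint8, red, green, blue); there is no depth.
- vision.get_calibration(name): a dict with "camera_matrix" (3x3 intrinsics, pixels), "k1" (the pictures are not rectified: a ray, as slopes to the right and down, at radius r is drawn at 1 + k1 r^2 times it, then the intrinsics apply), "view" (4x4, takes a point from world to camera coordinates); the wrist camera has in their place "hand_eye" (4x4, takes a point from camera to tool coordinates, whose origin is the TCP and whose axes are the flange's). Camera axes: x right, y up, looking along -z (the intrinsics and any distortion apply to the point x, -y, -z); pixel columns grow to the right and rows downward; lengths in m; the calibration is good to about 2 mm. A picture is of the moment at which its call begins: read the wrist's pose just before it. get_calibration takes no time and is no camera call.
- env.finish_job(): hands the job in; it is judged then, once.
Trained networks look in the newest picture that a camera, given by its name, has taken for a name from the list of things; names that differ only in an ending like _2 or _b are one class to them, and where a whole thing is asked for, a point or a joint stands for the part that bears it (a point fixed in the world has none). Each returns a list of dicts, best first, with "p" (0 to 1); they miss things now and then, are a little off and sometimes report something else, mostly with a low value. They report only what shows in the picture. A call takes as long as a camera call.
- nets.spot_in(camera, query): "at" ([x, y, z] in m, in world coordinates, good to about 4 mm: the middle of the surface that is visible of it).
- nets.pinpoint(camera, query): "at" ([x, y, z] in m, in world coordinates, good to about 4 mm: a listed point, or the origin of a listed thing).
The state is a dict: "clock": time; "joint_pos": joint angles; "qd": joint speeds; "effort": joint torques, N m; "tool_pos": TCP position; "eef_rot": TCP orientation; "wrist_force": force on the tool from outside, world axes, zero at the start; "moment": the same for the moment, N m; "opening": finger opening in m; "grip_force": force on a finger pad.
Only numpy, scipy, OpenCV 4.12 (cv2) and the standard library are available. Lean on these libraries where they do the work, as an engineer would, in place of code of your own. Each camera call takes 0.05 s, during which the arm holds its last target. There are 200 camera calls.

## Working session

There is one attempt and no reset: what is moved stays moved. The work goes in short steps, Python scripts to look and compute and a tool call to move; the robot and the scene stay as the last step left them, time stands still between calls to the robot, and variables do not carry over. Pictures are saved under pics/ and viewed, at most 10 in all, crops included, and the job is handed in when it is done.

Besides the shell and the picture viewer there is one more tool, called after "Call:" by a JSON object that holds its "fn" and its "kwargs", one argument or row to a line. apply_moves: Moves the arm, as the interface text tells. Its arguments: {"type":"object","properties":{"motion":{"type":"array"},"squeeze":{"type":"number"}},"required":["motion"]}

```bash
mkdir -p pics
cat > h.py <<'E'
import numpy as np, cv2
from scipy.spatial.transform import Rotation as R
from bench import monitor, vision, env, nets
def save(cam,name):
    im=vision.capture(cam); cv2.imwrite(f'pics/{name}.png',im[:,:,::-1]); return im
E
python3 - <<'E'
from h import *
s=monitor.sense()
for k in s: print(k,np.round(s[k],3))
a=save('scene','s0')
for q in ['wheel_axis','handle_hinge','handle_end','guide','fence','tray']:
    print('scene',q,[(round(d['p'],2),np.round(d['at'],3)) for d in nets.pinpoint('scene',q)[:2]])
b=save('top','t0')
for q in ['wheel_axis','handle_hinge','handle_end','guide','fence','tray','pot','trowel','dibber','sprayer','seed_jar','clay_pot']:
    print('top',q,[(round(d['p'],2),np.round(d['at'],3)) for d in nets.pinpoint('top',q)[:2]])
cv2.imwrite('pics/both.png',cv2.resize(np.hstack([a,b])[:,:,::-1],(800,300),interpolation=cv2.INTER_AREA))
E
```

```text
clock 0.0
joint_pos [ 1.402  0.359  0.011 -0.    -1.224 -0.288]
qd [-0.     0.     0.001 -0.    -0.001 -0.001]
effort [-2.0000e-03 -5.8332e+01  2.9342e+01  6.9370e+00 -6.0000e-03  0.0000e+00]
tool_pos [0.298 0.605 0.23 ]
eef_rot [ 3.058 -0.711 -0.   ]
wrist_force [ 0.316 -0.343 -0.285]
moment [ 0.065  0.001 -0.006]
grip_force 0.0
opening 0.085
scene wheel_axis []
scene handle_hinge [(0.68, array([ 0.473, -0.551, -0.003])), (0.53, array([0.462, 0.172, 0.15 ]))]
scene handle_end [(0.6, array([0.538, 0.207, 0.155]))]
scene guide [(0.93, array([0.543, 0.062, 0.053]))]
scene fence [(0.67, array([ 0.579, -0.256,  0.056]))]
scene tray [(0.67, array([ 0.562, -0.098,  0.058]))]
top wheel_axis []
top handle_hinge [(0.71, array([0.464, 0.169, 0.152])), (0.37, array([ 0.472, -0.545, -0.002]))]
top handle_end [(0.75, array([0.538, 0.209, 0.151]))]
top guide [(0.84, array([0.542, 0.062, 0.052]))]
top fence [(0.84, array([ 0.579, -0.254,  0.053])), (0.22, array([0.527, 0.2  , 0.119]))]
top tray []
top pot [(0.62, array([ 0.749, -0.025,  0.056]))]
top trowel [(0.69, array([ 0.598,  0.387, -0.004]))]
top dibber [(0.68, array([0.353, 0.27 , 0.003])), (0.24, array([ 0.599,  0.387, -0.002]))]
top sprayer [(0.63, array([0.366, 0.449, 0.   ]))]
top seed_jar [(0.85, array([ 0.474, -0.551, -0.004])), (0.59, array([0.539, 0.208, 0.155]))]
top clay_pot [(0.78, array([ 0.547,  0.516, -0.002]))]
```

View pics/both.png

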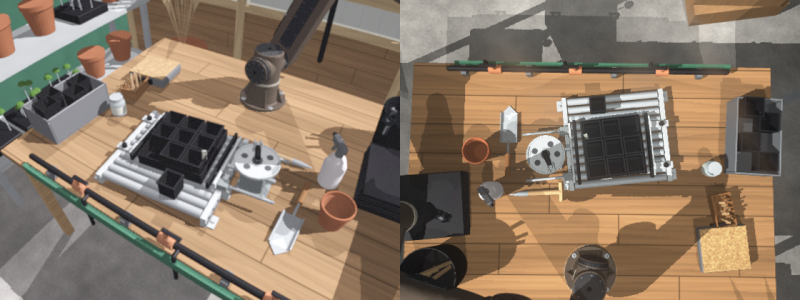

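View pics/t0.png

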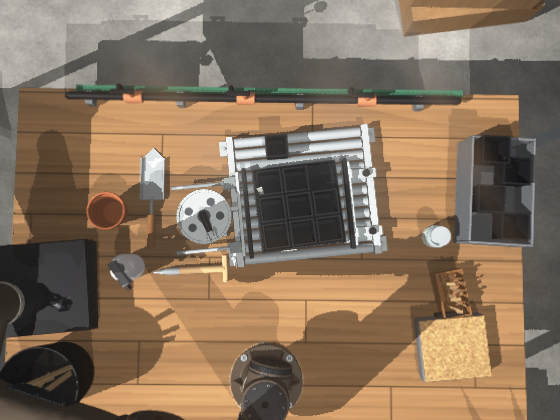

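The pictures show the wheel at top-view pixel (204,215), with the handle folded from (208,228) to (203,210). The tray is askew between the guide (240,210) and the fence (352,200). The hinge-to-end distance comes out at 84 mm against the given 82, and the axis at about (0.527, 0.202). Next I'll move above the wheel and look from close up.

```bash
cat >> h.py <<'E'
def rows(p,yaw,n,rot=None,grip=1,src=None):
    """print rows (n equal steps) from measured pose to TCP p, tool down with x at yaw (deg)"""
    s=monitor.sense(); p0=np.array(s['tool_pos']); R0=R.from_rotvec(s['eef_rot'])
    if rot is None:
        c,si=np.cos(np.radians(yaw)),np.sin(np.radians(yaw))
        rot=R.from_matrix(np.array([[c,si,0],[si,-c,0],[0,0,-1.]]))
    dr=(R0.inv()*rot).as_rotvec(); cur=R0; pc=p0
    for i in range(n):
        d=cur.inv().apply((np.array(p)-p0)/n)
        print([round(float(v),4) for v in [*(d/0.2),*(dr/n/2/np.pi)]])
        cur=cur*R.from_rotvec(dr/n)
E
python3 - <<'E'
from h import *
c=vision.get_calibration('wrist'); print(np.round(c['hand_eye'],3)); print(c['camera_matrix'])
rows([.298,.606,.32],-26.2,3); rows([.49,.19,.32],27.5,12)
E
```

```text
[[-0.001  0.945  0.326  0.084]
 [ 1.     0.001  0.001 -0.   ]
 [ 0.001  0.326 -0.945 -0.143]
 [ 0.     0.     0.     1.   ]]
[[311.81121594   0.         277.38512122]
 [  0.         311.81121594 205.96007408]
 [  0.           0.           1.        ]]
[0.0002, -0.0005, -0.1478, -0.0, 0.0, 0.0]
[0.0002, -0.0005, -0.1478, -0.0, 0.0, 0.0]
[0.0002, -0.0005, -0.1478, -0.0, 0.0, 0.0]
[0.1483, 0.1201, -0.037, -0.0, 0.0, -0.0124]
[0.1385, 0.1313, -0.037, -0.0, 0.0, -0.0124]
[0.1278, 0.1417, -0.037, -0.0, 0.0, -0.0124]
[0.1164, 0.1513, -0.037, -0.0, 0.0, -0.0124]
[0.1042, 0.1599, -0.037, -0.0, 0.0, -0.0124]
[0.0914, 0.1675, -0.037, -0.0, 0.0, -0.0124]
[0.0781, 0.1742, -0.037, -0.0, 0.0, -0.0124]
[0.0643, 0.1797, -0.037, -0.0, 0.0, -0.0124]
[0.0501, 0.1842, -0.037, -0.0, 0.0, -0.0124]
[0.0355, 0.1875, -0.037, -0.0, 0.0, -0.0124]
[0.0208, 0.1897, -0.037, -0.0, 0.0, -0.0124]
[0.006, 0.1908, -0.037, -0.0, 0.0, -0.0124]
```

Call:
{"fn": "apply_moves", "kwargs": {
  "motion": [
    [0,0,-0.15,0,0,0,1],
    [0,0,-0.15,0,0,0,1],
    [0.02,0,-0.15,0,0,0,1],
    [0.148,0.12,0,0,0,-0.0124,1],
    [0.138,0.131,0,0,0,-0.0124,1]
  ]
}}

```text
clock: 1.42
tool_pos: [0.3333, 0.5359, 0.3228]
eef_rot: [-3.104, 0.462, -0.001]
wrist_force: [0.5, 0.6, -1.0]
opening: 0.0851
grip_force: 0.0
```

Call:
{"fn": "apply_moves", "kwargs": {
  "motion": [
    [0.128,0.142,0,0,0,-0.0124,1],
    [0.116,0.151,0,0,0,-0.0124,1],
    [0.104,0.16,0,0,0,-0.0124,1],
    [0.091,0.168,0,0,0,-0.0124,1],
    [0.078,0.174,0,0,0,-0.0124,1]
  ]
}}

```text
clock: 1.83
tool_pos: [0.4134, 0.3597, 0.3217]
eef_rot: [-3.138, -0.146, -0.001]
wrist_force: [0.8, -0.6, -0.4]
opening: 0.0857
grip_force: 0.0
```

Call:
{"fn": "apply_moves", "kwargs": {
  "motion": [
    [0.064,0.18,0,0,0,-0.0124,1],
    [0.05,0.184,0,0,0,-0.0124,1],
    [0.036,0.188,0,0,0,-0.0124,1],
    [0.021,0.19,0,0,0,-0.0124,1],
    [0.006,0.191,0,0,0,-0.0124,1]
  ]
}}

```text
clock: 2.25
tool_pos: [0.4934, 0.1862, 0.3217]
eef_rot: [-3.05, -0.75, -0.001]
wrist_force: [1.6, 0.8, -0.8]
opening: 0.0855
grip_force: 0.0
```

Run:
```python
from h import *
s=monitor.sense(); print(s['clock'],np.round(s['joint_pos'],3),np.round(s['tool_pos'],4),np.round(s['eef_rot'],3),np.round(s['wrist_force'],2))
save('wrist','w0')
for q in ['wheel','handle_hinge','handle_end','wheel_axis','guide']:
    print(q,[(round(d['p'],2),np.round(d['at'],4)) for d in nets.pinpoint('wrist',q)[:2]])
```

```text
2.25 [ 0.733  0.065 -0.161 -0.    -1.343  1.32 ] [0.4934 0.1862 0.3217] [-3.05e+00 -7.50e-01 -1.00e-03] [ 1.63  0.79 -0.78]
wheel [(0.75, array([0.5302, 0.2011, 0.1233])), (0.15, array([0.3665, 0.4522, 0.0021]))]
handle_hinge [(0.85, array([0.4629, 0.1732, 0.1479]))]
handle_end [(0.92, array([0.5369, 0.2048, 0.1544]))]
wheel_axis []
guide [(0.58, array([0.4626, 0.175 , 0.1512]))]
```

View pics/w0.png

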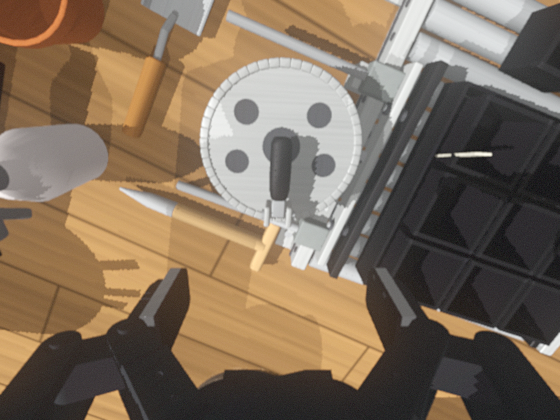

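The wrist view shows the wheel centred near (281,139), the handle from the pivot at (278,210) to its end at about (281,140), and the guide to the right. I'll project these pixels to their known heights.

```bash
cat >> h.py <<'E'
def ray2z(px,z,s,cam='wrist'):
    c=vision.get_calibration(cam); K=np.array(c['camera_matrix'])
    uv=cv2.undistortPoints(np.array([[px]],float),K,np.array([c['k1'],0,0,0]))[0,0]
    d=np.array([uv[0],-uv[1],-1.])
    if cam=='wrist':
        T=np.eye(4); T[:3,:3]=R.from_rotvec(s['eef_rot']).as_matrix(); T[:3,3]=s['tool_pos']; T=T@np.array(c['hand_eye'])
    else: T=np.linalg.inv(np.array(c['view']))
    w=T[:3,:3]@d; return T[:3,3]+w*(z-T[2,3])/w[2]
E
python3 - <<'E'
from h import *
s=monitor.sense()
print(np.round(ray2z((281,139),.130,s),4)) 
for p in [(200,140),(362,140),(281,57),(281,223)]: print('rim',np.round(ray2z(p,.13,s),4))
print('hinge',np.round(ray2z((278,210),.155,s),4)); print('end top',np.round(ray2z((281,138),.162,s),4))
A=np.array([.527,.2025]);
rows([.5275,.2,.2],25.5,5); rows([.5275,.2,.137],25.5,8)
E
```

```text
[0.5336 0.2057 0.13  ]
rim [0.4934 0.2814 0.13  ]
rim [0.5719 0.1291 0.13  ]
rim [0.6034 0.2421 0.13  ]
rim [0.4487 0.1615 0.13  ]
hinge [0.4693 0.1761 0.155 ]
end top [0.5377 0.2082 0.162 ]
[0.036, 0.0056, 0.1213, -0.0, -0.0, 0.001]
[0.0361, 0.0053, 0.1213, -0.0, -0.0, 0.001]
[0.0361, 0.0051, 0.1213, -0.0, -0.0, 0.001]
[0.0362, 0.0049, 0.1213, -0.0, -0.0, 0.001]
[0.0362, 0.0046, 0.1213, -0.0, -0.0, 0.001]
[0.0225, 0.0035, 0.1152, -0.0, -0.0, 0.0006]
[0.0225, 0.0034, 0.1152, -0.0, -0.0, 0.0006]
[0.0226, 0.0033, 0.1152, -0.0, -0.0, 0.0006]
[0.0226, 0.0032, 0.1152, -0.0, -0.0, 0.0006]
[0.0226, 0.0031, 0.1152, -0.0, -0.0, 0.0006]
[0.0226, 0.003, 0.1152, -0.0, -0.0, 0.0006]
[0.0226, 0.0029, 0.1152, -0.0, -0.0, 0.0006]
[0.0226, 0.0028, 0.1152, -0.0, -0.0, 0.0006]
```

Call:
{"fn": "apply_moves", "kwargs": {
  "motion": [
    [0.027,0,0.13,0,0,0.001,1],
    [0.027,0,0.13,0,0,0.001,1],
    [0.027,0,0.13,0,0,0.001,1],
    [0.027,0,0.13,0,0,0.001,1],
    [0.027,0,0.13,0,0,0.0018,1]
  ],
  "squeeze": 25
}}

```text
clock: 2.97
tool_pos: [0.5168, 0.2017, 0.1902]
eef_rot: [-3.065, -0.69, -0.001]
wrist_force: [0.6, 0.9, -0.1]
opening: 0.0853
grip_force: 0.0
```

Call:
{"fn": "apply_moves", "kwargs": {
  "motion": [
    [0.012,0,0.12,0,0,0,1],
    [0.012,0,0.1,0,0,0,1],
    [0,0,0.05,0,0,0,1],
    [0,0,0,0,0,0,1]
  ]
}}

```text
clock: 3.3
tool_pos: [0.5199, 0.2024, 0.1349]
eef_rot: [3.063, 0.689, -0.007]
wrist_force: [-0.1, -0.3, 0.3]
opening: 0.0852
grip_force: 0.0
```

Run:
```python
from h import *
s=monitor.sense(); print(np.round(s['tool_pos'],4),np.round(s['eef_rot'],3),np.round(s['wrist_force'],2))
save('wrist','w1')
```

```text
[0.5199 0.2024 0.1349] [ 3.063  0.689 -0.007] [-0.14 -0.33  0.27]
```

View pics/w1.png

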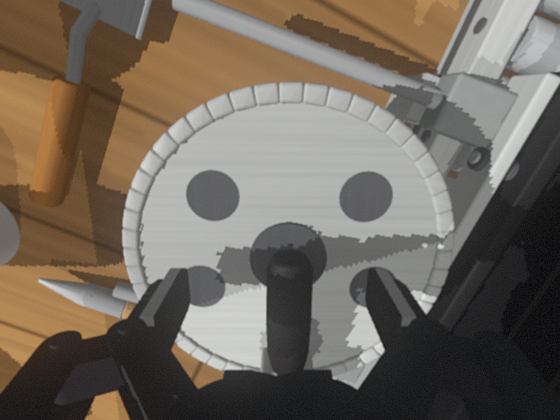

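The handle is centred at about column 289 and the finger gap at about 279. I'll shift 4 mm in +y and close.

Call:
{"fn": "apply_moves", "kwargs": {
  "motion": [
    [0,0.02,-0.01,0,0,0,1],
    [0,0,0,0,0,0,-0.3],
    [0,0,0,0,0,0,-0.8],
    [0,0,0,0,0,0,-0.8],
    [0,0,0,0,0,0,-0.8]
  ],
  "squeeze": 25
}}

```text
clock: 3.77
tool_pos: [0.5235, 0.1987, 0.1401]
eef_rot: [-3.065, -0.688, -0.002]
wrist_force: [0.6, -0.6, -0.0]
opening: 0.0393
grip_force: 0.0
```

Call:
{"fn": "apply_moves", "kwargs": {
  "motion": [
    [0,0,0,0,0,0,-0.8],
    [0,0,0,0,0,0,-0.8],
    [0,0,0,0,0,0,-0.8],
    [0,0,0,0,0,0,-0.8]
  ]
}}

```text
clock: 4.1
tool_pos: [0.5234, 0.1985, 0.1395]
eef_rot: [3.065, 0.688, 0.0]
wrist_force: [0.4, -0.9, 1.6]
opening: 0.0202
grip_force: 26.1
```

Call:
{"fn": "apply_moves", "kwargs": {
  "motion": [
    [-0.004,0,-0.0485,0,0,0,-0.8],
    [-0.011,0,-0.047,0,0,0,-0.8],
    [-0.019,0,-0.045,0,0,0,-0.8],
    [-0.025,0,-0.0415,0,0,0,-0.8],
    [-0.032,0,-0.037,0,0,0,-0.8]
  ]
}}

```text
clock: 4.52
tool_pos: [0.5059, 0.1903, 0.1836]
eef_rot: [3.065, 0.688, -0.001]
wrist_force: [0.6, -0.3, -6.9]
opening: 0.0201
grip_force: 25.0
```

Call:
{"fn": "apply_moves", "kwargs": {
  "motion": [
    [-0.037,0,-0.0316,0,0,0,-0.8],
    [-0.0415,0,-0.0254,0,0,0,-0.8],
    [-0.045,0,-0.0186,0,0,0,-0.8],
    [-0.047,0,-0.0113,0,0,0,-0.8],
    [-0.0485,0,-0.004,0,0,0,-0.8]
  ]
}}

```text
clock: 4.93
tool_pos: [0.4683, 0.1727, 0.2035]
eef_rot: [-3.064, -0.689, -0.009]
wrist_force: [4.1, 0.7, 2.9]
opening: 0.02
grip_force: 24.3
```

Call:
{"fn": "apply_moves", "kwargs": {
  "motion": [
    [-0.005,0,0,0,0,0,-0.8],
    [-0.005,0,0,0,0,0,-0.8],
    [0,0,0,0,0,0,-0.8]
  ]
}}

```text
clock: 5.18
tool_pos: [0.4669, 0.172, 0.2034]
eef_rot: [-3.064, -0.69, -0.008]
wrist_force: [3.6, 0.5, 9.0]
opening: 0.0198
grip_force: 25.1
```

Run:
```python
from h import *
s=monitor.sense(); print(np.round(s['tool_pos'],4),np.round(s['joint_pos'],3),np.round(s['wrist_force'],2))
a=save('wrist','w2'); 
for q in ['handle_hinge','handle_end','wheel']: print(q,[(round(d['p'],2),np.round(d['at'],4)) for d in nets.pinpoint('wrist',q)[:2]])
b=save('scene','s2')
for q in ['handle_hinge','handle_end','wheel','guide','fence','tray']: print(q,[(round(d['p'],2),np.round(d['at'],4)) for d in nets.pinpoint('scene',q)[:2]])
c=cv2.resize(b[100:260,240:460],(560,420))
cv2.imwrite('pics/b2.png',cv2.resize(np.hstack([a,c])[:,:,::-1],(800,300),interpolation=cv2.INTER_AREA))
```

```text
[0.4669 0.172  0.2034] [ 0.75   0.083 -0.416  0.002 -1.067  1.263] [3.62 0.48 8.97]
handle_hinge [(0.79, array([0.4637, 0.1727, 0.1484]))]
handle_end [(0.9, array([0.4797, 0.1795, 0.2333]))]
wheel [(0.7, array([0.5294, 0.1995, 0.1218])), (0.24, array([ 3.663e-01,  4.508e-01, -2.000e-04]))]
handle_hinge [(0.44, array([0.4609, 0.1724, 0.1485]))]
handle_end [(0.55, array([0.4767, 0.1814, 0.2308]))]
wheel [(0.88, array([0.5303, 0.1982, 0.1185]))]
guide [(0.68, array([0.5411, 0.0637, 0.0517])), (0.62, array([ 3.548e-01,  2.696e-01, -2.000e-04]))]
fence [(0.97, array([ 0.5791, -0.2569,  0.0534]))]
tray [(0.59, array([ 0.5632, -0.0993,  0.0557]))]
```

View pics/b2.png

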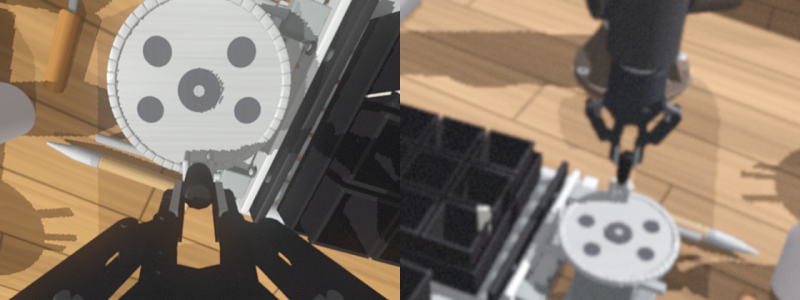

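The handle end leans inward about 15 mm, so it's at roughly 1.38 rad. I'll pull outward to the stop.

Call:
{"fn": "apply_moves", "kwargs": {
  "motion": [
    [-0.015,0,-0.01,0,0,0,-0.8],
    [-0.015,0,-0.005,0,0,0,-0.8],
    [-0.015,0,0,0,0,0,-0.8],
    [0,0,0,0,0,0,-0.8]
  ]
}}

```text
clock: 6.07
tool_pos: [0.4565, 0.167, 0.204]
eef_rot: [3.065, 0.688, -0.001]
wrist_force: [3.4, 0.6, -1.3]
opening: 0.0183
grip_force: 23.6
```

Run:
```python
from h import *
s=monitor.sense(); print(np.round(s['tool_pos'],4),np.round(s['wrist_force'],2))
a=save('wrist','w3'); 
for q in ['handle_hinge','handle_end','wheel']: print(q,[(round(d['p'],2),np.round(d['at'],4)) for d in nets.pinpoint('wrist',q)[:2]])
cv2.imwrite('pics/w3c.png',a[180:420,140:420,::-1])
```

```text
[0.4565 0.167  0.204 ] [ 3.4   0.63 -1.32]
handle_hinge [(0.69, array([0.464 , 0.1732, 0.1493]))]
handle_end [(0.72, array([0.4688, 0.1744, 0.2367]))]
wheel [(0.84, array([0.5307, 0.2008, 0.1201]))]
```

View pics/w3c.png

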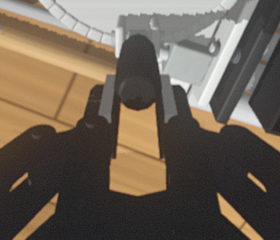

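The handle is now about 1.5 rad up but sits about 9 mm toward +x of the pad centre. I'll open slightly, centre on it, lower 12 mm and grip.

Call:
{"fn": "apply_moves", "kwargs": {
  "motion": [
    [0,0,0,0,0,0,-0.15],
    [0,0,0,0,0,0,-0.15],
    [0.025,0,0.03,0,0,0,-0.15],
    [0.02,0,0.03,0,0,0,-0.15],
    [0,0,0,0,0,0,-0.8]
  ],
  "squeeze": 50
}}

```text
clock: 6.68
tool_pos: [0.4653, 0.1711, 0.1906]
eef_rot: [3.065, 0.688, -0.003]
wrist_force: [-1.1, 0.7, -1.2]
opening: 0.0254
grip_force: 0.0
```

Call:
{"fn": "apply_moves", "kwargs": {
  "motion": [
    [0,0,0,0,0,0,-0.8],
    [0,0,0,0,0,0,-0.8],
    [0,0,0,0,0,0,-0.8]
  ]
}}

```text
clock: 6.93
tool_pos: [0.4649, 0.1709, 0.1913]
eef_rot: [3.065, 0.687, -0.002]
wrist_force: [3.3, 0.6, -11.5]
opening: 0.0199
grip_force: 49.2
```

```bash
cat >> h.py <<'E'
def crank(A,r,step,n,grip=-0.8):
    """rows for n steps of `step` deg clockwise about A, from measured TCP; orientation kept"""
    s=monitor.sense(); p=np.array(s['tool_pos']); R0=R.from_rotvec(s['eef_rot'])
    d=p[:2]-A; a=np.arctan2(d[1],d[0]); print('az',round(np.degrees(a),1),'r',round(np.hypot(*d),4),'F',np.round(s['wrist_force'],1))
    tot=np.zeros(3)
    for i in range(1,n+1):
        b=a-np.radians(step)*i; q=np.array([A[0]+r*np.cos(b),A[1]+r*np.sin(b),p[2]])
        x=R0.inv().apply(q-p-tot); tot=q-p; print([round(float(v),4) for v in x[:2]/.2])
E
python3 - <<'E'
from h import *
s=monitor.sense(); print(np.round(s['tool_pos'],4),np.round(s['wrist_force'],2),s['opening'])
crank([.5295,.2025],.07,10,5)
E
```

```text
[0.4649 0.1709 0.1913] [  3.27   0.61 -11.5 ] 0.019892260714488918
az -154.0 r 0.0719 F [  3.3   0.6 -11.5]
[0.014, -0.061]
[0.015, -0.0591]
[0.0251, -0.0556]
[0.0343, -0.0504]
[0.0426, -0.0437]
```

Call:
{"fn": "apply_moves", "kwargs": {
  "motion": [
    [0.008,-0.061,0.005,0,0,0,-0.8],
    [0.015,-0.059,0,0,0,0,-0.8],
    [0.025,-0.056,0,0,0,0,-0.8],
    [0.034,-0.05,0,0,0,0,-0.8],
    [0.043,-0.044,0,0,0,0,-0.8]
  ]
}}

```text
clock: 7.35
tool_pos: [0.4639, 0.2288, 0.1911]
eef_rot: [3.063, 0.687, -0.004]
wrist_force: [0.5, -10.3, -1.0]
opening: 0.0198
grip_force: 50.9
```

Run:
```python
from h import *
s=monitor.sense(); print(np.round(s['tool_pos'],4),s['opening'])
crank([.5295,.2025],.07,15,5)
```

```text
[0.4639 0.2288 0.1911] 0.019786779319631673
az 158.1 r 0.0707 F [  0.5 -10.3  -1. ]
[0.077, -0.0502]
[0.0857, -0.0318]
[0.091, -0.0085]
[0.0901, 0.0153]
[0.083, 0.0381]
```

Call:
{"fn": "apply_moves", "kwargs": {
  "motion": [
    [0.077,-0.05,0,0,0,0,-0.8],
    [0.086,-0.032,0,0,0,0,-0.8],
    [0.091,-0.0085,0,0,0,0,-0.8],
    [0.09,0.015,0,0,0,0,-0.8],
    [0.083,0.038,0,0,0,0,-0.8]
  ]
}}

```text
clock: 7.77
tool_pos: [0.5368, 0.2696, 0.191]
eef_rot: [3.058, 0.687, -0.013]
wrist_force: [-9.7, -19.1, 8.7]
opening: 0.0198
grip_force: 51.9
```

Run:
```python
from h import *
s=monitor.sense(); print(np.round(s['tool_pos'],4),s['opening'],np.round(s['joint_pos'],2))
crank([.5295,.2025],.07,14,5)
```

```text
[0.5368 0.2696 0.191 ] 0.019805620524088987 [ 0.79  0.27 -0.21  0.   -1.1   1.22]
az 83.8 r 0.0675 F [ -9.7 -19.1   8.7]
[0.0732, 0.0426]
[0.0519, 0.0677]
[0.0339, 0.0783]
[0.014, 0.0842]
[-0.0068, 0.085]
```

Run:
```python
from h import *
crank([.5283,.2001],.07,14,5)
```

```text
az 83.0 r 0.07 F [ -9.7 -19.1   8.7]
[0.0659, 0.0542]
[0.051, 0.0684]
[0.0329, 0.0787]
[0.0129, 0.0843]
[-0.0079, 0.0849]
```

Call:
{"fn": "apply_moves", "kwargs": {
  "motion": [
    [0.06,0.064,-0.003,0,0,0,-0.8],
    [0.051,0.068,0,0,0,0,-0.8],
    [0.033,0.079,0,0,0,0,-0.8],
    [0.013,0.084,0,0,0,0,-0.8],
    [-0.008,0.085,0,0,0,0,-0.8]
  ]
}}

```text
clock: 8.18
tool_pos: [0.5946, 0.2166, 0.1911]
eef_rot: [3.065, 0.687, -0.014]
wrist_force: [-21.4, 2.5, 7.3]
opening: 0.0197
grip_force: 51.8
```

Run:
```python
from h import *
s=monitor.sense(); print(np.round(s['tool_pos'],4),s['opening'],np.round(s['joint_pos'],2))
crank([.5283,.2001],.07,8,5)
save('top','t3')
for q in ['guide','fence','tray','handle_hinge','handle_end']: print(q,[(round(d['p'],2),np.round(d['at'],4)) for d in nets.pinpoint('top',q)[:2]])
save('scene','s3')
for q in ['guide','fence','tray','handle_hinge','handle_end']: print(q,[(round(d['p'],2),np.round(d['at'],4)) for d in nets.pinpoint('scene',q)[:2]])
s=monitor.sense(); print(np.round(s['tool_pos'],4),np.round(s['wrist_force'],1))
```

```text
[0.5946 0.2166 0.1911] 0.019653637046948665 [ 0.66  0.32 -0.13 -0.   -1.12  1.36]
az 14.0 r 0.0683 F [-21.4   2.5   7.3]
[-0.0045, 0.0488]
[-0.0193, 0.0448]
[-0.0254, 0.0417]
[-0.0309, 0.0378]
[-0.0359, 0.0331]
guide [(0.89, array([0.5464, 0.0209, 0.0531]))]
fence [(0.91, array([ 0.5751, -0.2525,  0.0529]))]
tray [(0.64, array([ 0.5634, -0.1088,  0.0553]))]
handle_hinge [(0.6, array([ 0.5766, -0.2556,  0.0537]))]
handle_end []
guide [(0.84, array([0.5469, 0.0241, 0.0525])), (0.62, array([0.5972, 0.2163, 0.1504]))]
fence [(0.95, array([ 0.5802, -0.2534,  0.0536]))]
tray [(0.79, array([ 0.5619, -0.1142,  0.0568]))]
handle_hinge [(0.56, array([0.5954, 0.217 , 0.1509]))]
handle_end [(0.47, array([0.5948, 0.2177, 0.233 ]))]
[0.5947 0.2145 0.1911] [-11.2  -9.4   2.4]
```

```bash
cat >> h.py <<'E'
from scipy.optimize import least_squares
P=np.array([(.4649,.1709),(.4639,.2288),(.5368,.2696),(.5946,.2166)])
A=least_squares(lambda a:np.hypot(*(P-a).T)-.07,[.528,.2]).x
def tf(F,p):
    d=np.array(p)[:2]-A; d/=np.hypot(*d); F=np.array(F)[:2]; return round(-F@[d[1],-d[0]],2),round(F@d,2)
E
python3 - <<'E'
from h import *
print(A,np.hypot(*(P-A).T))
for st in (4,2,1.5): crank(A,.07,st,5)
E
```

```text
[0.52755075 0.20023424] [0.06917813 0.0697669  0.06997969 0.06901768]
az 12.0 r 0.0686 F [-11.2  -9.4   2.4]
[0.0004, 0.0252]
[-0.0081, 0.0231]
[-0.0096, 0.0224]
[-0.0112, 0.0217]
[-0.0127, 0.0209]
az 12.0 r 0.0686 F [-11.2  -9.4   2.4]
[0.0038, 0.0134]
[-0.0034, 0.0117]
[-0.0038, 0.0116]
[-0.0042, 0.0115]
[-0.0046, 0.0113]
az 12.0 r 0.0686 F [-11.2  -9.4   2.4]
[0.0046, 0.0105]
[-0.0024, 0.0088]
[-0.0027, 0.0088]
[-0.0029, 0.0087]
[-0.0031, 0.0086]
```

Call:
{"fn": "apply_moves", "kwargs": {
  "motion": [
    [-0.01,0.016,0,0,0,0,-0.8],
    [-0.0063,0.0174,0,0,0,0,-0.8],
    [-0.007,0.017,0,0,0,0,-0.8],
    [-0.0078,0.0166,0,0,0,0,-0.8],
    [-0.0087,0.016,0,0,0,0,-0.8]
  ]
}}

```text
clock: 9.2
tool_pos: [0.5958, 0.2009, 0.1912]
eef_rot: [-3.063, -0.688, 0.005]
wrist_force: [-9.4, 8.3, -2.5]
opening: 0.0197
grip_force: 51.2
```

Run:
```python
from h import *
s=monitor.sense(); print('tang drag,rad',tf(s['wrist_force'],s['tool_pos']))
for st in (3,1.5): crank(A,.07,st,5)
for c in ('top','scene'):
  vision.capture(c)
  for q in ['guide','fence','tray']: print(q,[(round(d['p'],2),np.round(d['at'],4)) for d in nets.pinpoint(c,q)[:1]])
s=monitor.sense(); print('settled',tf(s['wrist_force'],s['tool_pos']));crank(A,.07,1.5,0)
```

```text
tang drag,rad (np.float64(8.38), np.float64(-9.34))
az 0.6 r 0.0683 F [-9.4  8.3 -2.5]
[-0.0002, 0.0201]
[-0.009, 0.016]
[-0.0098, 0.0155]
[-0.0106, 0.015]
[-0.0113, 0.0144]
az 0.6 r 0.0683 F [-9.4  8.3 -2.5]
[0.004, 0.0119]
[-0.0042, 0.0082]
[-0.0044, 0.0081]
[-0.0046, 0.0079]
[-0.0048, 0.0078]
guide [(0.82, array([0.5452, 0.021 , 0.0515]))]
fence [(0.64, array([ 0.5789, -0.2549,  0.0514]))]
tray [(0.82, array([ 0.5609, -0.1139,  0.0549]))]
guide [(0.91, array([0.5463, 0.0171, 0.0553]))]
fence [(0.92, array([ 0.5794, -0.2559,  0.0519]))]
tray [(0.98, array([ 0.5644, -0.1152,  0.0567]))]
settled (np.float64(4.34), np.float64(-8.6))
az -0.0 r 0.0683 F [-8.6  4.3 -2.3]
```

Call:
{"fn": "apply_moves", "kwargs": {
  "motion": [
    [-0.014,0.0135,0,0,0,0,-0.8],
    [-0.009,0.016,0,0,0,0,-0.8],
    [-0.0098,0.0155,0,0,0,0,-0.8],
    [-0.0106,0.015,0,0,0,0,-0.8],
    [-0.0113,0.0144,0,0,0,0,-0.8]
  ]
}}

```text
clock: 10.02
tool_pos: [0.5938, 0.1835, 0.1914]
eef_rot: [-3.062, -0.688, 0.0]
wrist_force: [-4.4, 8.9, -5.9]
opening: 0.0198
grip_force: 50.8
```

Run:
```python
from h import *
s=monitor.sense(); print('tang drag,rad',tf(s['wrist_force'],s['tool_pos']))
for st in (2,1.5): crank(A,.069,st,5)
for c in ('top','scene'):
  im=save(c,'n4'+c)
  for q in ['guide','fence','tray']: print(q,[(round(d['p'],2),np.round(d['at'],4)) for d in nets.pinpoint(c,q)[:1]])
  if c=='top': cv2.imwrite('pics/t4.png',cv2.resize(im[120:270,220:390,::-1],(680,600),interpolation=cv2.INTER_CUBIC))
s=monitor.sense(); print('settled',tf(s['wrist_force'],s['tool_pos']));crank(A,.07,1.5,0)
```

```text
tang drag,rad (np.float64(7.55), np.float64(-6.44))
az -14.2 r 0.0683 F [-4.4  8.9 -5.9]
[-0.0051, 0.0114]
[-0.0081, 0.0089]
[-0.0084, 0.0086]
[-0.0087, 0.0083]
[-0.009, 0.008]
az -14.2 r 0.0683 F [-4.4  8.9 -5.9]
[-0.0031, 0.0091]
[-0.006, 0.0067]
[-0.0062, 0.0066]
[-0.0064, 0.0064]
[-0.0065, 0.0062]
guide [(0.81, array([0.5463, 0.0197, 0.0524]))]
fence [(0.88, array([ 0.5766, -0.2551,  0.0514]))]
tray [(0.74, array([ 0.5612, -0.1154,  0.0564]))]
guide []
fence []
tray [(0.93, array([ 0.5631, -0.1167,  0.0533]))]
settled (np.float64(4.66), np.float64(-4.57))
az -14.8 r 0.0683 F [-3.2  5.7 -3.4]
```

View pics/t4.png

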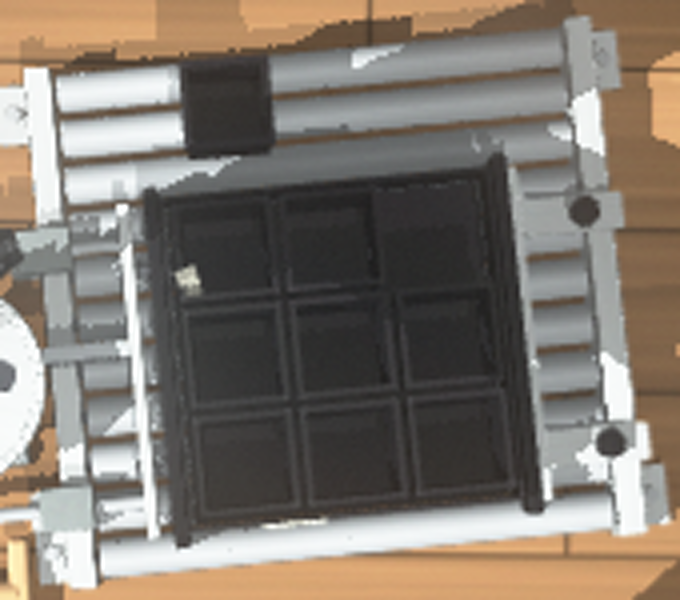

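The crop shows the tray square between the guide (about 160–185) and the fence (about 495–535). The gap is too small to resolve here, so I'll continue by feel in small steps.

Call:
{"fn": "apply_moves", "kwargs": {
  "motion": [
    [-0.0085,0.0095,0,0,0,0,-0.8],
    [-0.0081,0.0089,0,0,0,0,-0.8],
    [-0.0084,0.0086,0,0,0,0,-0.8],
    [-0.0087,0.0083,0,0,0,0,-0.8],
    [-0.009,0.008,0,0,0,0,-0.8]
  ]
}}

```text
clock: 10.83
tool_pos: [0.5903, 0.1723, 0.1914]
eef_rot: [-3.062, -0.688, -0.001]
wrist_force: [-1.6, 8.8, -7.2]
opening: 0.0197
grip_force: 50.7
```

Run:
```python
from h import *
s=monitor.sense(); print('tang drag,rad',tf(s['wrist_force'],s['tool_pos']))
for st in (2,1): crank(A,.0685,st,5)
```

```text
tang drag,rad (np.float64(7.41), np.float64(-5.04))
az -24.0 r 0.0686 F [-1.6  8.8 -7.2]
[-0.0096, 0.0071]
[-0.0095, 0.0073]
[-0.0097, 0.007]
[-0.0099, 0.0066]
[-0.0102, 0.0063]
az -24.0 r 0.0686 F [-1.6  8.8 -7.2]
[-0.005, 0.0033]
[-0.0046, 0.0038]
[-0.0047, 0.0037]
[-0.0048, 0.0036]
[-0.0048, 0.0035]
```

Call:
{"fn": "apply_moves", "kwargs": {
  "motion": [
    [-0.0096,0.0071,0,0,0,0,-0.8],
    [-0.0095,0.0073,0,0,0,0,-0.8],
    [-0.0097,0.007,0,0,0,0,-0.8],
    [-0.0099,0.0066,0,0,0,0,-0.8],
    [-0.0102,0.0063,0,0,0,0,-0.8]
  ]
}}

```text
clock: 11.25
tool_pos: [0.5851, 0.1622, 0.1914]
eef_rot: [-3.062, -0.688, -0.004]
wrist_force: [1.1, 10.2, -9.4]
opening: 0.02
grip_force: 50.5
```

Run:
```python
from h import *
s=monitor.sense(); print('tang drag,rad',tf(s['wrist_force'],s['tool_pos']))
for st in (2,1): crank(A,.0685,st,5)
```

```text
tang drag,rad (np.float64(9.11), np.float64(-4.7))
az -33.5 r 0.0689 F [ 1.1 10.2 -9.4]
[-0.0115, 0.0041]
[-0.0105, 0.0056]
[-0.0107, 0.0053]
[-0.0109, 0.0049]
[-0.0111, 0.0045]
az -33.5 r 0.0689 F [ 1.1 10.2 -9.4]
[-0.0063, 0.0011]
[-0.0052, 0.003]
[-0.0052, 0.0029]
[-0.0053, 0.0028]
[-0.0053, 0.0027]
```

Call:
{"fn": "apply_moves", "kwargs": {
  "motion": [
    [-0.0053,0.0031,0,0,0,0,-0.8],
    [-0.0052,0.003,0,0,0,0,-0.8],
    [-0.0052,0.0029,0,0,0,0,-0.8],
    [-0.0053,0.0028,0,0,0,0,-0.8],
    [-0.0053,0.0027,0,0,0,0,-0.8]
  ]
}}

```text
clock: 11.67
tool_pos: [0.5821, 0.1579, 0.1914]
eef_rot: [-3.061, -0.688, -0.006]
wrist_force: [4.0, 11.6, -10.3]
opening: 0.0198
grip_force: 50.4
```

Run:
```python
from h import *
s=monitor.sense(); print('tang drag,rad',tf(s['wrist_force'],s['tool_pos']))
for st in (1,): crank(A,.0685,st,5)
```

```text
tang drag,rad (np.float64(11.67), np.float64(-3.92))
az -37.8 r 0.0691 F [  4.   11.6 -10.3]
[-0.0067, 0.0001]
[-0.0054, 0.0026]
[-0.0054, 0.0025]
[-0.0055, 0.0024]
[-0.0055, 0.0023]
```

Drag has risen 4.2 N above the free baseline of about 7.45 N, which means roughly 25 N of squeeze. I'll hold, then turn the tool about the handle so that its closing line lies along the pivot pin for folding.

Call:
{"fn": "apply_moves", "kwargs": {
  "motion": [
    [0,0,0,0,0,0,-0.8],
    [0,0,0,0,0,0,-0.8],
    [0,0,0,0,0,0,-0.8],
    [0,0,0,0,0,0,-0.8]
  ],
  "squeeze": 30
}}

```text
clock: 12.0
tool_pos: [0.582, 0.1577, 0.1914]
eef_rot: [-3.061, -0.688, -0.005]
wrist_force: [2.7, 9.6, -10.5]
opening: 0.0197
grip_force: 50.3
```

Call:
{"fn": "apply_moves", "kwargs": {
  "motion": [
    [0,0,0,0,0,0.0195,-0.8],
    [0,0,0,0,0,0.0195,-0.8],
    [0,0,0,0,0,0.0195,-0.8],
    [0,0,0,0,0,0.0195,-0.8]
  ]
}}

```text
clock: 12.33
tool_pos: [0.5816, 0.1584, 0.1914]
eef_rot: [-3.135, 0.084, -0.002]
wrist_force: [0.2, 13.2, -9.1]
opening: 0.0197
grip_force: 50.5
```

Run:
```python
from h import *
s=monitor.sense(); print('tang drag,rad',tf(s['wrist_force'],s['tool_pos']),np.round(s['joint_pos'],2))
crank(A,.0685,1,0)
```

```text
tang drag,rad (np.float64(10.6), np.float64(-7.9)) [ 0.59  0.27 -0.21 -0.   -1.09  0.93]
az -37.7 r 0.0684 F [ 0.2 13.2 -9.1]
```

Call:
{"fn": "apply_moves", "kwargs": {
  "motion": [
    [0,0,0,0,0,0.0195,-0.8],
    [0,0,0,0,0,0.0195,-0.8],
    [0,0,0,0,0,0.0195,-0.8],
    [0,0,0,0,0,0.0195,-0.8],
    [0,0,0,0,0,0.0195,-0.81]
  ],
  "squeeze": 30
}}

```text
clock: 12.75
tool_pos: [0.5815, 0.1587, 0.1914]
eef_rot: [-2.963, 1.025, 0.001]
wrist_force: [-1.8, 14.6, -8.9]
opening: 0.0199
grip_force: 50.5
```

Run:
```python
from h import *
s=monitor.sense(); print('tang drag,rad',tf(s['wrist_force'],s['tool_pos']),np.round(s['joint_pos'],2))
crank(A,.0685,1,0); print('yaw',np.degrees(2*np.arctan2(s['eef_rot'][1],s['eef_rot'][0])))
save('wrist','w5')
for q in ['handle_hinge','handle_end','wheel']: print(q,[(round(d['p'],2),np.round(d['at'],4)) for d in nets.pinpoint('wrist',q)[:2]])
vision.capture('scene')
for q in ['handle_hinge','handle_end','wheel','guide','fence','tray']: print(q,[(round(d['p'],2),np.round(d['at'],4)) for d in nets.pinpoint('scene',q)[:2]])
```

```text
tang drag,rad (np.float64(10.43), np.float64(-10.31)) [ 0.59  0.27 -0.21 -0.   -1.09  0.32]
az -37.6 r 0.0681 F [-1.8 14.6 -8.9]
yaw 321.828340160005
handle_hinge [(0.69, array([0.584 , 0.1595, 0.1498]))]
handle_end [(0.97, array([0.5834, 0.1576, 0.2384]))]
wheel [(0.73, array([0.5289, 0.2004, 0.1226]))]
handle_hinge [(0.46, array([0.5817, 0.1592, 0.1508]))]
handle_end [(0.51, array([0.5827, 0.1601, 0.2324]))]
wheel [(0.92, array([0.5266, 0.1992, 0.1177]))]
guide [(0.62, array([0.5479, 0.0155, 0.0541])), (0.22, array([ 0.5874,  0.3876, -0.0011]))]
fence [(0.88, array([ 0.5781, -0.2539,  0.0539]))]
tray [(0.58, array([ 0.5627, -0.1199,  0.0591])), (0.35, array([ 0.3704,  0.4514, -0.    ]))]
```

The handle is upright and aligned with the tool at yaw −38°, and guide to fence measures about 271 mm. I'll open to relieve the load, rise 7 mm and regrip lightly.

Call:
{"fn": "apply_moves", "kwargs": {
  "motion": [
    [0,0,0,0,0,0,-0.3],
    [0,0,0,0,0,0,-0.3],
    [0,0,0,0,0,0,-0.3]
  ],
  "squeeze": 25
}}

```text
clock: 13.55
tool_pos: [0.5813, 0.1546, 0.1924]
eef_rot: [2.972, -1.019, 0.001]
wrist_force: [0.4, 0.6, -1.0]
opening: 0.0298
grip_force: 0.0
```

Run:
```python
from h import *
s=monitor.sense(); print(s['opening'],np.round(s['tool_pos'],4),tf(s['wrist_force'],s['tool_pos']),np.round(s['wrist_force'],1))
crank(A,.0685,1,0); 
R0=R.from_rotvec(s['eef_rot']); print(R0.inv().apply(np.array([.5815,.1587,.1914])-s['tool_pos']))
im=save('wrist','w6')
for q in ['handle_hinge','handle_end']: print(q,[(round(d['p'],2),np.round(d['at'],4)) for d in nets.pinpoint('wrist',q)[:2]])
cv2.imwrite('pics/w6c.png',im[180:420,140:420,::-1])
```

```text
0.029812458790961893 [0.5813 0.1546 0.1924] (np.float64(0.67), np.float64(-0.1)) [ 0.4  0.6 -1. ]
az -40.3 r 0.0706 F [ 0.4  0.6 -1. ]
[-0.00240952 -0.00335021  0.00104585]
handle_hinge [(0.82, array([0.5838, 0.1627, 0.1494]))]
handle_end [(0.56, array([0.5842, 0.1567, 0.2353]))]
```

View pics/w6c.png

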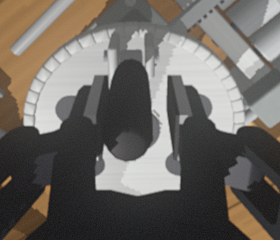

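Call:
{"fn": "apply_moves", "kwargs": {
  "motion": [
    [-0.005,-0.0165,-0.03,0,0,0,-0.3],
    [0,0,0,0,0,0,-0.3],
    [0,0,0,0,0,0,-0.8],
    [0,0,0,0,0,0,-0.8],
    [0,0,0,0,0,0,-0.8]
  ],
  "squeeze": 22
}}

```text
clock: 14.12
tool_pos: [0.5831, 0.1582, 0.1987]
eef_rot: [-2.971, 1.019, -0.002]
wrist_force: [-0.0, 1.1, 4.6]
opening: 0.0204
grip_force: 22.0
```

Run:
```python
from h import *
s=monitor.sense(); print(s['opening'],np.round(s['tool_pos'],4),tf(s['wrist_force'],s['tool_pos']),np.round(s['wrist_force'],1),s['grip_force'])
crank(A,.0685,1,0)
```

```text
0.02038937387415723 [0.5831 0.1582 0.1987] (np.float64(0.85), np.float64(-0.68)) [-0.   1.1  4.6] 22.04766422510147
az -37.1 r 0.0696 F [-0.   1.1  4.6]
```

Call:
{"fn": "apply_moves", "kwargs": {
  "motion": [
    [-0.0485,0,0.004,0,0,0,-0.8],
    [-0.047,0,0.0113,0,0,0,-0.8],
    [-0.045,0,0.0186,0,0,0,-0.8],
    [-0.0415,0,0.0254,0,0,0,-0.8],
    [-0.037,0,0.0316,0,0,0,-0.8]
  ]
}}

```text
clock: 14.53
tool_pos: [0.5479, 0.1853, 0.1806]
eef_rot: [-2.971, 1.018, -0.003]
wrist_force: [0.1, -0.7, 6.3]
opening: 0.0208
grip_force: 22.3
```

Run:
```python
from h import *
s=monitor.sense(); print(s['opening'],np.round(s['tool_pos'],4),tf(s['wrist_force'],s['tool_pos']),np.round(s['wrist_force'],1),np.round(s['eef_rot'],3))
R0=R.from_rotvec(s['eef_rot']);print(R0.inv().apply(s['wrist_force']))
```

```text
0.02075070888526473 [0.5479 0.1853 0.1806] (np.float64(-0.55), np.float64(0.52)) [ 0.1 -0.7  6.3] [-2.971  1.018 -0.003]
[ 0.53955139  0.51993112 -6.2505431 ]
```

Call:
{"fn": "apply_moves", "kwargs": {
  "motion": [
    [-0.032,0,0.037,0,0,0,-0.8],
    [-0.025,0,0.0415,0,0,0,-0.8],
    [-0.019,0,0.045,0,0,0,-0.8],
    [-0.011,0,0.047,0,0,0,-0.8],
    [-0.004,0,0.035,0,0,0,-0.8]
  ]
}}

```text
clock: 14.95
tool_pos: [0.5322, 0.1969, 0.138]
eef_rot: [-2.972, 1.018, 0.002]
wrist_force: [-3.0, 3.7, 5.1]
opening: 0.0204
grip_force: 21.7
```

Call:
{"fn": "apply_moves", "kwargs": {
  "motion": [
    [0,0,0,0,0,0,-0.8],
    [0,0,0,0,0,0,-0.8]
  ]
}}

```text
clock: 15.12
tool_pos: [0.5322, 0.1966, 0.1377]
eef_rot: [2.971, -1.019, -0.003]
wrist_force: [-3.7, 5.2, 1.4]
opening: 0.0204
grip_force: 21.6
```

Call:
{"fn": "apply_moves", "kwargs": {
  "motion": [
    [0,0,0,0,0,0,0.2],
    [0,0,0,0,0,0,0.2],
    [0,0,-0.02,0,0,0,0.2],
    [0,0,-0.1,0,0,0,0.2],
    [0,0,-0.15,0,0,0,0.2]
  ]
}}

```text
clock: 15.53
tool_pos: [0.5319, 0.1947, 0.1906]
eef_rot: [2.966, -1.019, -0.006]
wrist_force: [0.6, 0.9, 0.5]
opening: 0.051
grip_force: 0.0
```

Call:
{"fn": "apply_moves", "kwargs": {
  "motion": [
    [0,0,-0.15,0,0,0,0.2],
    [0,0,-0.1,0,0,0,0.2],
    [0,0,0,0,0,0,0.2]
  ]
}}

```text
clock: 15.78
tool_pos: [0.5357, 0.1966, 0.248]
eef_rot: [-2.966, 1.018, -0.008]
wrist_force: [0.1, 0.6, 0.5]
opening: 0.0514
grip_force: 0.0
```

Run:
```python
from h import *
s=monitor.sense(); print(np.round(s['tool_pos'],4))
a=save('wrist','w7')
for c in ['wrist','top','scene']:
  if c!='wrist': b=save(c,'e'+c)
  for q in ['handle_hinge','handle_end','wheel','guide','fence','tray']: print(c,q,[(round(d['p'],2),np.round(d['at'],4)) for d in nets.pinpoint(c,q)[:1]])
c=cv2.resize(b[90:300,120:400],(560,420))
cv2.imwrite('pics/b7.png',cv2.resize(np.hstack([a,c])[:,:,::-1],(800,300),interpolation=cv2.INTER_AREA))
```

```text
[0.5357 0.1966 0.248 ]
wrist handle_hinge [(0.86, array([0.5852, 0.1615, 0.1505]))]
wrist handle_end [(0.88, array([0.5166, 0.2045, 0.1723]))]
wrist wheel [(0.57, array([0.5295, 0.2041, 0.1199]))]
wrist guide [(0.95, array([0.5475, 0.0124, 0.0546]))]
wrist fence []
wrist tray []
top handle_hinge [(0.56, array([0.5826, 0.1566, 0.1541]))]
top handle_end [(0.54, array([0.5225, 0.2067, 0.1684]))]
top wheel [(0.79, array([0.5258, 0.2011, 0.1174]))]
top guide [(0.6, array([0.5485, 0.017 , 0.0529]))]
top fence [(0.66, array([ 0.5771, -0.2538,  0.0514]))]
top tray [(0.88, array([ 0.5639, -0.1177,  0.0539]))]
scene handle_hinge [(0.83, array([0.582 , 0.1611, 0.1495]))]
scene handle_end [(0.82, array([0.5183, 0.2108, 0.1689]))]
scene wheel [(0.63, array([0.5285, 0.1989, 0.1176]))]
scene guide [(0.91, array([0.5454, 0.0151, 0.0549]))]
scene fence [(0.89, array([ 0.5779, -0.256 ,  0.0549]))]
scene tray [(0.71, array([ 0.564 , -0.1241,  0.0569]))]
```

View pics/b7.png

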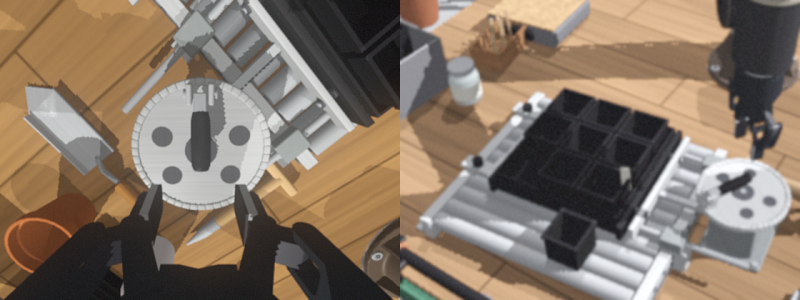

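The pictures show the handle nearly folded, with its end still about 18 mm above the hinge height (about 0.22 rad). I'll close the fingers and press it flat.

Call:
{"fn": "apply_moves", "kwargs": {
  "motion": [
    [-0.02,0.005,0.08,0,0,0,-1],
    [-0.017,0.005,0.08,0,0,0,-1],
    [0,0,0.06,0,0,0,-1],
    [0,0,0.06,0,0,0,-1],
    [0,0,0,0,0,0,-1]
  ]
}}

```text
clock: 17.25
tool_pos: [0.5252, 0.1983, 0.1843]
eef_rot: [2.969, -1.019, -0.004]
wrist_force: [0.1, 0.0, -0.2]
opening: -0.0003
grip_force: 0.0
```

Call:
{"fn": "apply_moves", "kwargs": {
  "motion": [
    [0,0,0.02,0,0,0,-1],
    [0,0,0.02,0,0,0,-1],
    [0,0,0.02,0,0,0,-1],
    [0,0,0.02,0,0,0,-1]
  ]
}}

```text
clock: 17.58
tool_pos: [0.5268, 0.1992, 0.1709]
eef_rot: [-2.971, 1.019, -0.001]
wrist_force: [-0.2, 0.9, 1.9]
opening: -0.0
grip_force: 0.4
```

Call:
{"fn": "apply_moves", "kwargs": {
  "motion": [
    [0,0,0.012,0,0,0,-1],
    [0,0,0.012,0,0,0,-1],
    [0,0,0.01,0,0,0,-1],
    [0,0,0,0,0,0,-1]
  ]
}}

```text
clock: 17.92
tool_pos: [0.5263, 0.1989, 0.1634]
eef_rot: [2.971, -1.019, -0.0]
wrist_force: [1.0, 0.2, 0.2]
opening: -0.0003
grip_force: 0.0
```

Call:
{"fn": "apply_moves", "kwargs": {
  "motion": [
    [0,0,0.008,0,0,0,-1],
    [0,0,0.006,0,0,0,-1],
    [0,0,0,0,0,0,-1]
  ]
}}

```text
clock: 18.17
tool_pos: [0.5267, 0.1993, 0.1615]
eef_rot: [-2.971, 1.019, -0.001]
wrist_force: [-1.5, 0.9, 5.5]
opening: -0.0004
grip_force: 2.4
```

Call:
{"fn": "apply_moves", "kwargs": {
  "motion": [
    [0,0,-0.05,0,0,0,-1],
    [0,0,-0.12,0,0,0,-1],
    [0,0,-0.15,0,0,0,-1],
    [0,0,-0.15,0,0,0,-1],
    [0,0,0,0,0,0,-1]
  ]
}}

```text
clock: 18.58
tool_pos: [0.5292, 0.2, 0.2621]
eef_rot: [-2.966, 1.016, -0.011]
wrist_force: [0.6, 1.6, 1.2]
opening: -0.0001
grip_force: 0.0
```

Run:
```python
from h import *
a=save('wrist','w8')
for c in ['wrist','top','scene']:
  if c!='wrist': b=save(c,'f'+c)
  for q in ['handle_hinge','handle_end','guide','fence','tray']: print(c,q,[(round(d['p'],2),np.round(d['at'],4)) for d in nets.pinpoint(c,q)[:1]])
print(monitor.sense()['clock'])
```

```text
wrist handle_hinge [(0.72, array([0.5845, 0.1593, 0.1486]))]
wrist handle_end [(0.72, array([0.5155, 0.2104, 0.1519]))]
wrist guide [(0.86, array([0.5496, 0.0099, 0.0539]))]
wrist fence []
wrist tray []
top handle_hinge [(0.41, array([0.5815, 0.1578, 0.1521]))]
top handle_end []
top guide [(0.82, array([0.5477, 0.0137, 0.0533]))]
top fence [(0.7, array([ 0.5776, -0.2547,  0.053 ]))]
top tray [(0.63, array([ 0.5627, -0.1197,  0.057 ]))]
scene handle_hinge [(0.59, array([0.585 , 0.1617, 0.1512]))]
scene handle_end [(0.51, array([0.5157, 0.2113, 0.1515]))]
scene guide [(0.78, array([0.5488, 0.0141, 0.0528]))]
scene fence [(0.88, array([ 0.5788, -0.2551,  0.0542]))]
scene tray [(0.98, array([ 0.5617, -0.1208,  0.0584]))]
19.4833
```

```bash
python3 -c "
from bench import env
print(env.finish_job())"
```

```text
the job is handed in; nothing more can be done
None
```

The job is handed in: the handle is folded flat again and the tray is held between guide and fence, with a squeeze of about 20–25 N estimated from the crank drag, not measured directly; the judge returned no verdict.

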